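# Hang the rinse pail on the drying stand

### The job

Swing up the wire handle of the small steel pail, carry the pail by it and hang it on the drying stand: the hook goes in between rim and handle, and the middle of the handle comes down in the hook. Every user clamps the hook at another height, so feel or look how high it is, then lower gently until it has taken the pail's weight, without pressing hard on it, and only then let go. Leave the pail hanging upright (a little sway does no harm), and leave the spray can, ink tin and brush where they are.

Things in the scene. Friction and masses are not known exactly. Their poses are not given: they have to be found in the camera images.
- pail: Open galvanised steel pail, 106 mm wide at the rim, 88 mm at the foot, 80 mm tall, 220 to 450 g, standing on the bench. Origin: centre of its underside; z up. The two pivots of its wire handle lie on its y axis, at y = +-58 mm, 72 mm above the underside.
- bail: The pail's wire handle, round steel wire 8 mm thick, free on its pivots; it has dropped to one side or the other, against stops about 57 degrees from upright. Origin midway between the pivots, y along the pivot line, z towards the handle's middle (up when raised). Legs at y = +-58 mm; the wire centre of the two straight shoulders (y 22 to 54 mm either side) is 74 mm from the origin's y axis.
- bail_mid (a point): Wire centre at the middle of the handle: a raised notch for a hook, 18 mm wide, 84 mm from the pivot line. Axes as bail.
- bail_a (a point): Wire centre in the middle of the straight shoulder at y = +38 mm of the handle; gripping here leaves the middle free for a hook.
- bail_b (a point): The same on the other shoulder, y = -38 mm.
- stand: Fixed stand: base 200 x 130 x 15 mm, post 18 mm thick, 300 mm high at x = +110 mm, with a clamped collar and one dark hook. Origin on the bench, straight below the middle of the hook's seat. The 10 mm bar runs from the post along -x, dips 22 mm into the seat (x -12 to +12 mm), rises 22 mm to its tip at x = -26 mm. Seat top 200 to 260 mm above the bench, not reported. Wire lies along y.
- spray_can: Bystander: white aerosol can, 58 mm wide, 160 mm tall; origin at its underside.
- ink_tin: Bystander: low round metal tin, 82 mm wide, 52 mm tall; origin at its underside.
- brush: Bystander: brush lying on the bench; origin at its underside, length along x.
Mind the look-alikes: they are no part of the job. What is meant by the pail is not black or orange, and is the larger of those in its own colour.

How it is judged:
By the outcome, as a careful person would: the job done as asked, in the order asked, and still so for the second after the job is handed in, with the robot touching nothing.
It also fails if it takes over 72 s, if anything falls off the work surface, if the arm or the gripper's body presses on something with over 40 N, if the wrist force passes 120 N, or if a joint passes its speed limit or range.

### The arm

A 7-joint arm with a two-finger parallel gripper is mounted at the origin on the work surface. World frame = base frame: x ahead of the robot, y to its left, z up, the work surface at z = 0. Lengths are in m, angles in rad, forces in N, time in s.
With the tool pointing down it reaches from about 0.425 to 0.925 m from the base axis. Payload 6.8 kg.
Tool frame: the origin (TCP) lies at the very end of the fingers, on their centre line; the grasp point (between the pads) lies 19 mm behind it (grip_point_offset is the distance from the TCP to the grasp point, in m); z points along the fingers, y is the line along which they close (so a half turn about z gives the same grasp; the last joint's range is limited). The gripper opens to 85 mm and grips with 20 to 120 N. Pads are 22 mm wide; open, the fingers measure 114 mm over their backs; the gripper's body (76 mm by 85 mm) begins 54 mm behind the grasp point. The pads swing forward as they close: fully open they stand 13 mm farther back than shut.
Start: joints at [-1.219, 0.477, 0.022, 1.555, -0.011, 1.109, -0.083], TCP at [0.3, 0.605, 0.231] pointing down, gripper open.
Joint ranges: [-2.96, 2.96], [-0.34, 2.1], [-1.41, 1.46], [0.24, 2.44], [-1.37, 4.51], [0.17, 1.92], [-2.96, 2.96]. Speed limits (rad/s): [2.39, 2.39, 3.14, 3.14, 3.14, 3.14, 3.14].

### API

Orientations are given as a unit quaternion [w, x, y, z].
In Python, from station import * gives the robot as it stands.
- The arm moves only by the tool carry_out, never from a script. Its argument "rows" is text: rows parted by semicolons, each of 4 numbers parted by spaces: the shift along the world's x, y, z in mm, then the turn about the world's z in degrees. In form: dx dy dz yaw; .... A call has 1 to 10 rows; each row shifts and turns the commanded pose from where the row before left it; what a row does not reach is not made up. A row lasts 1/8 s, in which the tool goes at most 62.5 mm and 10.7 degrees, less where a joint would pass 70% of its speed; a pose out of reach is approached as far as the arm can. A call is refused whole if a number of a shift passes 62.5 or a number of a turn 10.7, either way. A call with a gripper value outside its range is refused whole. "claw" is the finger opening in mm, from 0 to 85.4, set as the call begins (left out, the last holds). The fingers move at their own pace and stop on an object; "force" is the grip in N (left out, the last holds). Time passes only in rows, so rows that do not move let the fingers close. It gives the time, the measured TCP pose, the force, the opening and the grip force at its end, in the units of the state.
- get_obs(): the state, without advancing time (a new reading comes with each control period).
- read_camera(name): name is "side" or "top"; returns a dict with "img" (384x512x3 uint8, blue, green, red), "fov_y" (degrees; the focal length in pixels is half the picture's height over the tangent of half this angle, whatever the lens; pixels are square), "cx", "cy" (the principal point, pixels), "world_to_cam" (4x4, takes a point from world to camera coordinates). Camera axes: x right, y up, looking along -z (the intrinsics and any distortion apply to the point x, -y, -z); pixel columns grow to the right and rows downward; lengths in m; the calibration is good to about 2 mm. A picture is of the moment at which its call begins. There is no depth.
- hand_in(): hands the job in; it is judged then, once.
Trained networks look in the newest picture that a camera, given by its name, has taken for a name from the list of things; names that differ only in an ending like _2 or _b are one class to them, and where a whole thing is asked for, a point or a joint stands for the part that bears it (a point fixed in the world has none). Each returns a list of dicts, best first, with "confidence" (0 to 1); they miss things now and then, are a little off and sometimes report something else, mostly with a low value. They report only what shows in the picture. A call takes as long as a camera call. They do not tell look-alikes from the thing itself.
- recognise(camera, thing): "centre" ([column, row] in pixels, amid what is visible of it).
- outline_of(camera, thing): "pixels" (384x512 bool, what is visible of it) and "centre" ([column, row] in pixels, amid what is visible of it).
- place_of(camera, thing): "centre" ([column, row] in pixels: a listed point, or the origin of a listed thing).
The state is a dict: "t": time; "q": joint angles; "joint_vel": joint speeds; "joint_torque": joint torques, N m; "eef_pos": TCP position; "tool_rot": TCP orientation; "contact_force": force on the tool from outside, world axes, zero at the start; "torque": the same for the moment, N m; "gripper_width": opening from 0.0 (shut) to 1.0 (fully open); "grasp_force": force on a finger pad.
Only numpy, scipy, OpenCV 4.12 (cv2) and the standard library are available. Lean on these libraries where they do the work, as an engineer would, in place of code of your own. Each camera call takes 0.05 s, during which the arm holds its last target. There are 200 camera calls.

## Working session

There is one attempt and no reset: what is moved stays moved. The work goes in short steps, Python scripts to look and compute and a tool call to move; the robot and the scene stay as the last step left them, time stands still between calls to the robot, and variables do not carry over. Pictures are saved under pics/ and viewed, at most 10 in all, crops included, and the job is handed in when it is done.

Besides the shell and the picture viewer there is one more tool, called after "Emit:" as name(argument=value, ...) on one line, values as JSON. carry_out: Moves the arm, as the interface text tells. Its arguments: {"type":"object","properties":{"rows":{"type":"string"},"claw":{"type":"number"},"force":{"type":"number"}},"required":["rows"]}

```bash
mkdir -p pics; ls; cat > h.py <<'E'
from station import *
import numpy as np, cv2
def cam(n,save=None):
    c=read_camera(n)
    if save: cv2.imwrite('pics/'+save,c['img'])
    return c
def K(c): 
    f=192/np.tan(np.radians(c['fov_y'])/2); return f
def proj(c,p):
    q=c['world_to_cam']@np.append(p,1); f=K(c)
    return np.array([c['cx']+f*q[0]/-q[2], c['cy']-f*q[1]/-q[2]])
def ray(c,uv):
    M=np.array(c['world_to_cam']); f=K(c)
    d=np.array([(uv[0]-c['cx'])/f,-(uv[1]-c['cy'])/f,-1]); R=M[:3,:3]
    return -R.T@M[:3,3], R.T@d
def atz(c,uv,z):
    o,d=ray(c,uv); return o+d*(z-o[2])/d[2]
def tri(c1,u1,c2,u2):
    o1,d1=ray(c1,u1);o2,d2=ray(c2,u2)
    A=np.stack([d1,-d2],1); s=np.linalg.lstsq(A,o2-o1,rcond=None)[0]
    a=o1+s[0]*d1;b=o2+s[1]*d2
    return (a+b)/2,np.linalg.norm(a-b)
E
python3 - <<'E'
from h import *
np.set_printoptions(precision=3,suppress=True)
for n in('side','top'):
    c=cam(n,n+'0.png'); print(n,c['fov_y'],c['cx'],c['cy'],ray(c,(c['cx'],c['cy'])),[k for k in c])
    for t in('pail','bail','bail_mid','bail_a','stand','spray_can','ink_tin','brush'):
        print(t,[(np.round(d['centre']),round(d['confidence'],2)) for d in place_of(n,t)])
    print('rec pail',[(np.round(d['centre']),round(d['confidence'],2)) for d in recognise(n,'pail')])
print(get_obs())
E
```

```text
pics
side 53.72767291134798 258.71095293799215 195.79503312411225 (array([ 0.201, -0.557,  0.834]), array([ 0.33 ,  0.53 , -0.781])) ['img', 'fov_y', 'cx', 'cy', 'world_to_cam']
pail [(array([273., 276.]), 0.96), (array([330., 228.]), 0.85), (array([250., 368.]), 0.77), (array([323., 328.]), 0.69)]
bail [(array([253., 357.]), 0.92), (array([312., 266.]), 0.78), (array([301., 231.]), 0.72), (array([341., 302.]), 0.72), (array([317., 316.]), 0.66), (array([266., 360.]), 0.66), (array([324., 316.]), 0.63), (array([333., 217.]), 0.45), (array([323., 200.]), 0.42)]
bail_mid [(array([333., 200.]), 0.7), (array([310., 246.]), 0.69), (array([332., 306.]), 0.66), (array([250., 344.]), 0.55), (array([216., 214.]), 0.2)]
bail_a [(array([253., 357.]), 0.92), (array([312., 266.]), 0.78), (array([301., 231.]), 0.72), (array([341., 302.]), 0.72), (array([317., 316.]), 0.66), (array([266., 360.]), 0.66), (array([324., 316.]), 0.63), (array([333., 217.]), 0.45), (array([323., 200.]), 0.42)]
stand [(array([195., 160.]), 0.64)]
spray_can [(array([314., 181.]), 0.65)]
ink_tin [(array([215., 217.]), 0.9)
[... 1412 characters left out ...]
 [(array([239., 182.]), 0.81), (array([234., 232.]), 0.28)]
rec pail [(array([306., 217.]), 0.95), (array([355., 271.]), 0.94), (array([357., 212.]), 0.9), (array([291., 160.]), 0.84), (array([322., 199.]), 0.22)]
{'t': 1.0, 'q': array([-1.219,  0.477,  0.022,  1.555, -0.012,  1.109, -0.083]), 'joint_vel': array([ 0.   , -0.   ,  0.001, -0.   ,  0.002,  0.001,  0.001]), 'joint_torque': array([  0.   , -59.632,   1.607, -28.154,   0.013,   0.002,   0.   ]), 'eef_pos': array([0.3  , 0.605, 0.231]), 'tool_rot': array([0.   , 0.228, 0.974, 0.   ]), 'contact_force': array([ 0.233, -0.672,  0.416]), 'torque': array([-0.003,  0.016,  0.034]), 'grasp_force': 0.0, 'gripper_width': 1.0001852606202601}
```

```bash
python3 - <<'E'
import cv2
for n,(a,b,c,d) in {'side':(150,190,410,384),'top':(130,110,400,312)}.items():
    i=cv2.imread(f'pics/{n}0.png')
    cv2.imwrite(f'pics/{n}0c.png',cv2.resize(i[b:d,a:c],None,fx=2.95,fy=2.95,interpolation=cv2.INTER_CUBIC))
E
```

```text
(no output)
```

View pics/side0.png

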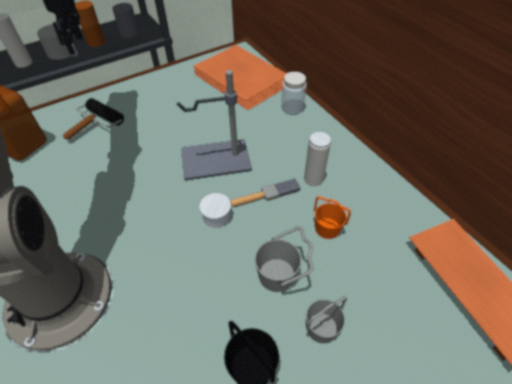

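View pics/top0c.png

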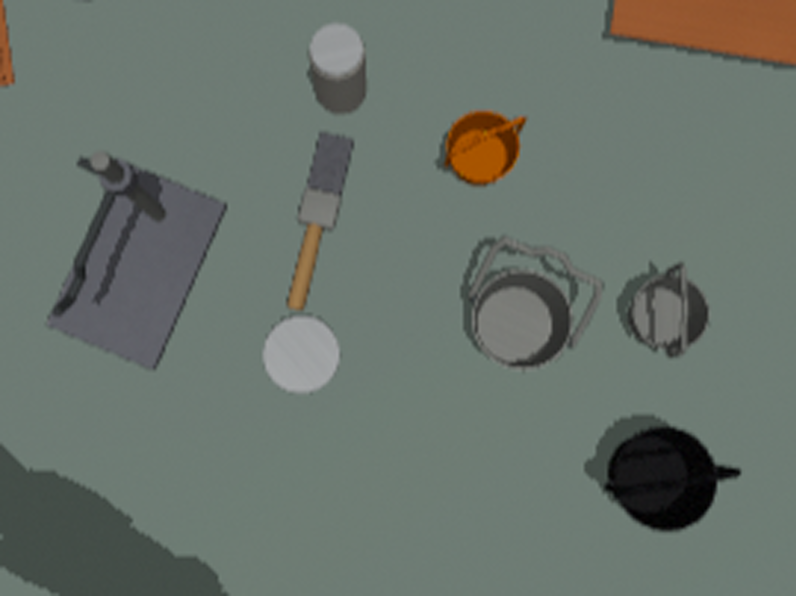

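View pics/side0c.png

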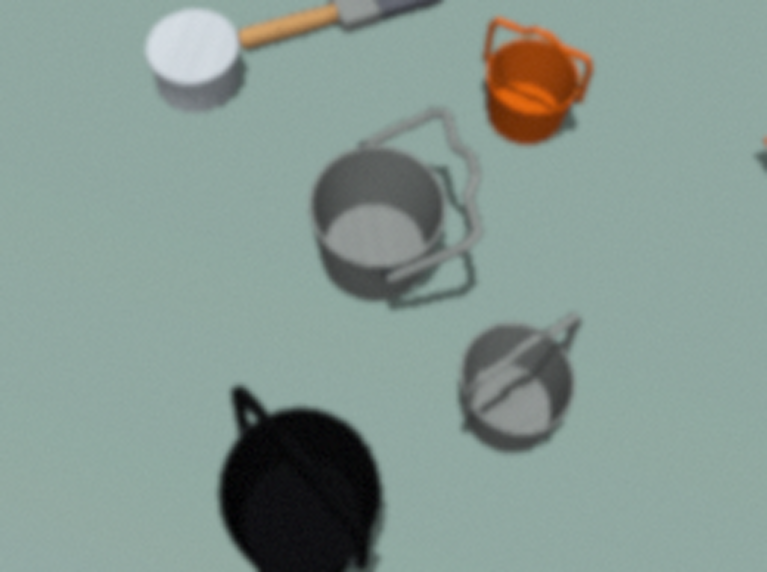

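The candidates are grey large at side (278,265) / top (306,217), grey small at side (325,320) / top (357,212), orange at side (330,219), and black at side (250,357). The large grey one is meant: it is neither black nor orange, and it is the larger of the two greys. The crops confirm this. Its handle has dropped towards the upper right in side, and upward in top.

```bash
cat > m.py <<'E'
from h import *
from scipy.optimize import least_squares
np.set_printoptions(precision=4,suppress=True)
s=cam('side');t=cam('top')
T=lambda u,v:np.array([130+u/2.95,110+v/2.95]); S=lambda u,v:np.array([150+u/2.95,190+v/2.95])
for nm,a,b in [('c1',S(440,110),T(505,238)),('c2',S(475,238),T(602,285)),('p1',S(365,147),T(478,290)),('p2',S(392,277),T(573,345)),
  ('rim',S(378,208),T(520,320)),('tip',(180,104),T(62,308)),('post',(230,72),T(98,157)),('b1',(250,172),T(155,368)),('b2',(243,142),T(225,205)),('b3',(185,177),T(48,322))]:
    print(nm,*tri(s,b if 0 else a,t,b))
print('can',tri(s,place_of('side','spray_can')[0]['centre'],t,place_of('top','spray_can')[0]['centre']))
print('tin',tri(s,place_of('side','ink_tin')[0]['centre'],t,place_of('top','ink_tin')[0]['centre']))
print('stand',tri(s,place_of('side','stand')[0]['centre'],t,place_of('top','stand')[0]['centre']))
E
python3 m.py
```

```text
c1 [ 0.5362 -0.1969  0.1156] 0.0053778026310035065
c2 [ 0.4925 -0.2969  0.1124] 0.0016280990861270127
p1 [ 0.4854 -0.1731  0.0738] 0.00793488499722569
p2 [ 0.4353 -0.2748  0.0734] 0.002910142539339135
rim [ 0.4603 -0.22    0.0689] 0.0025963428955518963
tip [0.4483 0.2211 0.2231] 0.0014652973885819352
post [0.5763 0.1787 0.2948] 0.0017676638445400334
b1 [0.4761 0.1065 0.0667] 0.18746672811410864
b2 [0.5578 0.0866 0.1435] 0.0071886764122705985
b3 [ 0.4578  0.3464 -0.183 ] 0.009113437230655053Traceback (most recent call last):
  File "m.py", line 9, in <module>
    print('can',tri(s,place_of('side','spray_can')[0]['centre'],t,place_of('top','spray_can')[0]['centre']))
                                                                  ~~~~~~~~~~~~~~~~~~~~~~~~~~~^^^
IndexError: list index out of range
```

```bash
python3 - <<'E'
from h import *
t=cam('top');s=cam('side')
T=lambda u,v:np.array([130+u/2.95,110+v/2.95])
print('tin',atz(t,T(301,355),.052),'can',atz(t,T(337,50),.16),'brush end',atz(t,T(330,140),.01))
print('side seat guess / can',atz(s,(319,139),.16))
i=s['img'][60:190,165:265]; cv2.imwrite('pics/stand_s.png',cv2.resize(i,None,fx=4.5,fy=4.5,interpolation=cv2.INTER_CUBIC))
E
```

```text
tin [0.41769994 0.00997295 0.052     ] can [ 0.71924636 -0.02297964  0.16      ] brush end [ 0.66087712 -0.01203186  0.01      ]
side seat guess / can [ 0.71773161 -0.02323558  0.16      ]
```

View pics/stand_s.png

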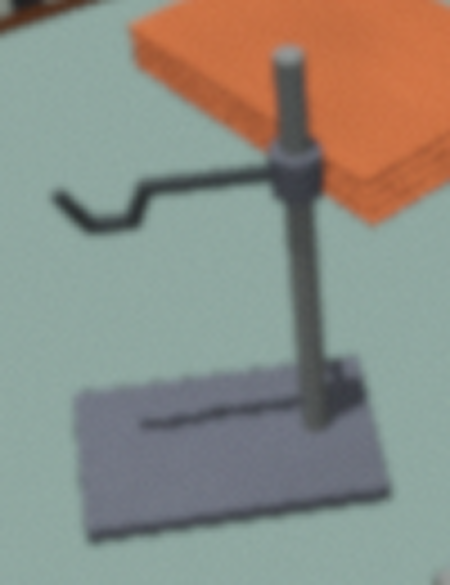

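Emit:
carry_out(rows="0 0 60 0;0 0 60 0;0 0 20 -8;17 -60 0 -8;17 -60 0 -8;17 -60 0 -8;17 -60 0 -8;17 -60 0 -8;17 -60 0 -8;17 -60 0 -8", claw=50, force=20)

```text
t: 2.55
eef_pos: [0.4188, 0.1828, 0.3716]
tool_rot: [-0.0, 0.711, 0.703, 0.001]
contact_force: [1.1, -0.0, -0.0]
gripper_width: 0.585
grasp_force: 0.0
```

Emit:
carry_out(rows="16 -57 0 -4;16 -57 0 -4;16 -57 0 -4;16 -57 0 -4;16 -57 0 -4;16 -57 0 -4;16 -54 0 -1;0 0 -60 0;0 0 -60 0;0 0 -40 0", claw=45)

```text
t: 3.8
eef_pos: [0.5295, -0.2106, 0.2087]
tool_rot: [-0.001, 0.845, 0.535, -0.001]
contact_force: [0.3, 0.5, 0.8]
gripper_width: 0.529
grasp_force: 0.0
```

```bash
cat > st.py <<'E'
from h import *
from scipy.optimize import least_squares
t=cam('top');s=cam('side')
T=lambda u,v:np.array([130+u/2.95,110+v/2.95]);S=lambda u,v:np.array([165+u/4.5,60+v/4.5])
obs=[(s,S(60,195),(-26,22)),(s,S(90,227),(-12,0)),(s,S(133,222),(12,0)),(s,S(145,187),(26,22)),(s,S(289,56),(110,None)),
(t,T(62,308),(-26,22)),(t,T(98,160),(110,None))]
def f(p):
    r=[]
    for c,u,(x,z) in obs:
        zz=.3 if z is None else p[3]+z/1000
        r+=list(proj(c,[p[0]+x/1000*np.cos(p[2]),p[1]+x/1000*np.sin(p[2]),zz])-u)
    return r
q=least_squares(f,[.473,.213,-.32,.2],x_scale=[.01,.01,.1,.01],loss='soft_l1')
print(q.x,'yaw',np.degrees(q.x[2]),'seat top',q.x[3]+.005); print(np.round(f(q.x),1).reshape(-1,2))
o=get_obs();R=o['tool_rot'];n=R[1:];print(o['eef_pos'],'tooly yaw',np.degrees(np.arctan2(2*n[1]**2-1,2*n[0]*n[1])))
for nm,c,(a,b,w,h) in(('s1',s,(240,200,110,90)),('t1',t,(280,170,80,66))):
    cv2.imwrite(f'pics/{nm}.png',cv2.resize(c['img'][b:b+h,a:a+w],None,fx=6,fy=6,interpolation=cv2.INTER_CUBIC))
np.save('stand.npy',q.x)
E
python3 st.py
```

```text
[ 0.4692155   0.21324968 -0.35428266  0.20167688] yaw -20.29890127945991 seat top 0.20667687955980332
[[-0.1  0.8]
 [ 0.1 -0.2]
 [-0.3 -0.3]
 [ 1.3 -0.1]
 [-0.4 -1. ]
 [-0.4  1. ]
 [ 1.  -0.2]]
[ 0.52783642 -0.20973547  0.20741631] tooly yaw -25.34164470296011
```

View pics/s1.png

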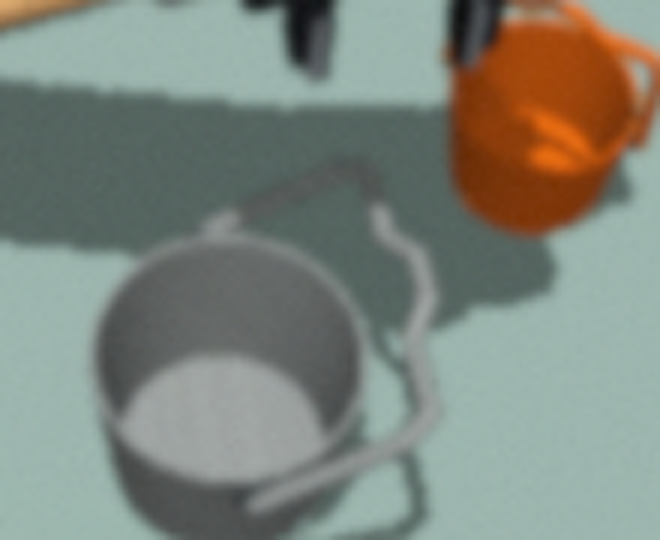

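```bash
cat > pf.py <<'E'
from h import *
from scipy.optimize import least_squares
t=cam('top');s=cam('side')
T=lambda u,v:np.array([130+u/2.95,110+v/2.95]);S=lambda u,v:np.array([240+u/6,200+v/6])
a=np.radians(57)
B=lambda y,r:(r*np.sin(a),y,.072+r*np.cos(a))
obs=[(s,S(362,165),B(.056,.073)),(s,S(432,415),B(-.056,.073)),(s,S(430,290),B(0,.084)),(s,S(215,225),(0,.058,.072)),(s,S(255,500),(0,-.058,.072)),(s,S(230,362),(0,0,.08)),
(t,T(505,240),B(.056,.073)),(t,T(599,285),B(-.056,.073)),(t,T(480,288),(0,.058,.072)),(t,T(574,345),(0,-.058,.072)),(t,T(520,319),(0,0,.08))]
def f(p):
    r=[];c0,s0=np.cos(p[2]),np.sin(p[2])
    for c,u,(x,y,z) in obs: r+=list(proj(c,[p[0]+x*c0-y*s0,p[1]+x*s0+y*c0,z])-u)
    return r
q=least_squares(f,[.46,-.2215,-.43],x_scale=[.01,.01,.1],loss='soft_l1')
p=q.x;print(p,np.degrees(p[2]));print(np.round(f(p),1).reshape(-1,2))
R=np.array([[np.cos(p[2]),-np.sin(p[2])],[np.sin(p[2]),np.cos(p[2])]])
print('bail_a',p[:2]+R@[.074*np.sin(a),.038])
print('orange',atz(s,(331,211),.06),atz(t,(291,160),.05))
print(get_obs()['eef_pos'])
E
python3 pf.py
```

```text
[ 0.46130653 -0.22176393 -0.44671125] -25.594669283584135
[[ 1.7 -0.1]
 [-0.2  2.3]
 [-0.5 -1.7]
 [-1.   1.1]
 [-0.2  0.5]
 [ 0.2 -1.8]
 [-0.3 -1.2]
 [ 1.5  0.3]
 [-2.4  1.6]
 [-0.5 -0.7]
 [ 1.2 -0.6]]
bail_a [ 0.53369429 -0.2143035 ]
orange [ 0.65666748 -0.17084088  0.06      ] [ 0.64704188 -0.17160584  0.05      ]
[ 0.5307865  -0.21138676  0.21205344]
```

Emit:
carry_out(rows="2 -3 -40 0;0 0 -40 0;0 0 -36 0;0 0 0 0;0 0 0 0", claw=45)

```text
t: 4.62
eef_pos: [0.5344, -0.2149, 0.0979]
tool_rot: [0.001, 0.845, 0.535, 0.001]
contact_force: [0.7, -1.1, -0.5]
gripper_width: 0.528
grasp_force: 0.0
```

Emit:
carry_out(rows="0 0 0 0;0 0 0 0;0 0 0 0;0 0 0 0;0 0 0 0;0 0 0 0", claw=0, force=20)

```text
t: 5.38
eef_pos: [0.5336, -0.2144, 0.0962]
tool_rot: [0.001, 0.845, 0.535, 0.001]
contact_force: [-0.5, 0.9, 6.4]
gripper_width: 0.082
grasp_force: 20.4
```

```bash
python3 - <<'E'
from h import *
s=cam('side');t=cam('top')
a=cv2.resize(s['img'][200:290,240:350],(660,540),interpolation=cv2.INTER_CUBIC)
cv2.imwrite('pics/s2.png',a)
for _ in range(3): print(get_obs()['eef_pos'],get_obs()['gripper_width'],get_obs()['contact_force']);cam('top')
E
```

```text
[ 0.53366304 -0.21434336  0.09623083] 0.0819819276697583 [0.19102562 0.08655394 6.49580807]
[ 0.53361971 -0.21437599  0.09623418] 0.08399822264857595 [0.29226956 0.59292366 5.60601475]
[ 0.53362029 -0.21436     0.09619866] 0.08055165599129699 [ 0.17790515 -0.02713984  6.40012197]
```

View pics/s2.png

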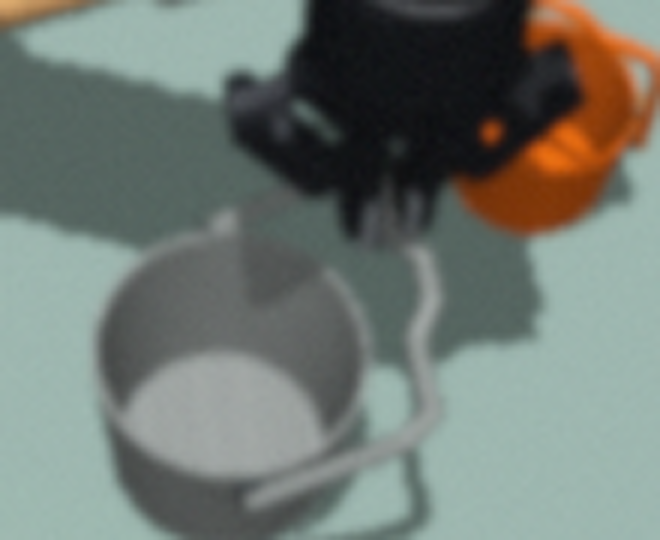

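Gripped: the fingers closed on the far shoulder at about (385,215) in the crop, with the notch free at about (430,290) and the pail unmoved. Next I swing the handle up along its arc.

Emit:
carry_out(rows="-3.6 1.7 5.2 0;-3.6 1.7 5 0;-4.3 2 4.5 0;-4.4 2.1 4.1 0;-4.9 2.3 3.6 0;-5 2.4 3.2 0;0 0 0 0")

```text
t: 6.5
eef_pos: [0.5066, -0.2017, 0.1213]
tool_rot: [0.0, 0.845, 0.535, 0.0]
contact_force: [1.4, -0.8, 0.3]
gripper_width: 0.083
grasp_force: 19.6
```

Emit:
carry_out(rows="-5.4 2.6 2.6 0;-5.4 2.6 2.2 0;-5.7 2.7 1.6 0;-5.7 2.7 1.1 0;-4 1.9 0.4 0;-4.1 2 0.1 0;0 0 0 0")

```text
t: 7.38
eef_pos: [0.4798, -0.1878, 0.1311]
tool_rot: [0.002, 0.845, 0.535, 0.003]
contact_force: [5.2, -0.2, 11.3]
gripper_width: 0.085
grasp_force: 20.7
```

```bash
python3 - <<'E'
from h import *
s=cam('side');t=cam('top')
a=cv2.resize(s['img'][190:300,220:340],(600,550),interpolation=cv2.INTER_CUBIC)
cv2.imwrite('pics/s3.png',a)
print(get_obs())
E
```

```text
{'t': 7.475, 'q': array([-0.31697316,  0.41616321,  0.7160237 ,  2.06815665, -0.387727  ,
        0.78258219,  0.19336533]), 'joint_vel': array([ 6.57905410e-04,  3.51032696e-03, -1.87742152e-04, -1.82184940e-03,
       -9.42557318e-06,  2.75851343e-04,  5.28719971e-04]), 'joint_torque': array([  1.10396616, -33.85263205,   7.55913019, -13.43047321,
         0.66562945,   1.50624309,  -0.06546369]), 'eef_pos': array([ 0.47988717, -0.18791087,  0.13110185]), 'tool_rot': array([0.00249164, 0.8448287 , 0.5350242 , 0.00271421]), 'contact_force': array([ 5.68973707,  0.34137535, 11.66573838]), 'torque': array([-0.08582691, -1.23748021,  0.04347825]), 'grasp_force': 20.738139152526855, 'gripper_width': 0.08098626024323102}
```

View pics/s3.png

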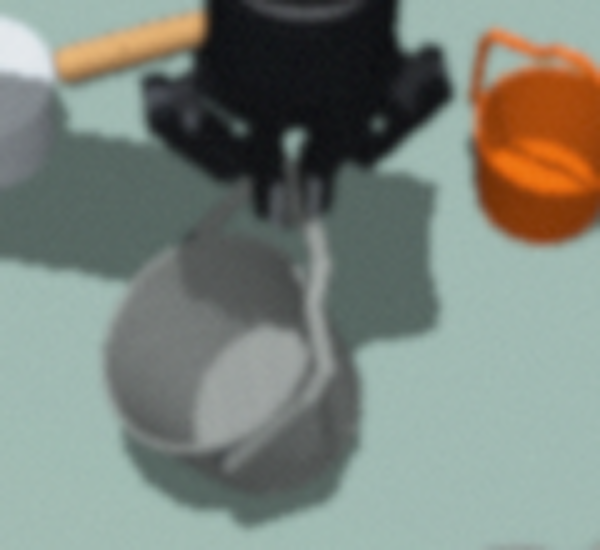

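The pail tipped about 30° towards the left because the pad friction kept the wire from turning against so light a pail. I'll lift it free instead, so that gravity swings the pail under the handle.

Emit:
carry_out(rows="0 0 4 0;0 0 5 0;0 0 6 0;0 0 7 0;0 0 8 0;0 0 8 0;0 0 8 0;0 0 6 0;0 0 3 0;0 0 0 0")

```text
t: 8.72
eef_pos: [0.4765, -0.1874, 0.184]
tool_rot: [0.0, 0.845, 0.535, 0.0]
contact_force: [0.3, -0.4, -3.8]
gripper_width: 0.083
grasp_force: 19.4
```

Emit:
carry_out(rows="0 0 0 0;0 0 0 0;0 0 0 0;0 0 0 0")

```text
t: 9.22
eef_pos: [0.4764, -0.1874, 0.1838]
tool_rot: [-0.0, 0.845, 0.535, -0.0]
contact_force: [0.2, 0.5, -3.7]
gripper_width: 0.086
grasp_force: 19.4
```

```bash
python3 - <<'E'
from h import *
s=cam('side');t=cam('top')
a=cv2.resize(s['img'][180:290,215:335],(480,440),interpolation=cv2.INTER_CUBIC)
b=cv2.resize(t['img'][170:250,255:335],(320,320),interpolation=cv2.INTER_CUBIC)
c=np.zeros((440,800,3),np.uint8);c[:,:480]=a;c[:320,480:]=b
cv2.imwrite('pics/s4.png',c)
o=get_obs();print(o['eef_pos'],o['contact_force'],o['torque'],o['grasp_force'],o['gripper_width'])
E
```

```text
[ 0.47643265 -0.18736783  0.1838749 ] [-0.34933223  0.41337906 -3.09711377] [ 0.07627614 -0.12021146 -0.00020833] 19.4310200214386 0.08426215068646298
```

View pics/s4.png

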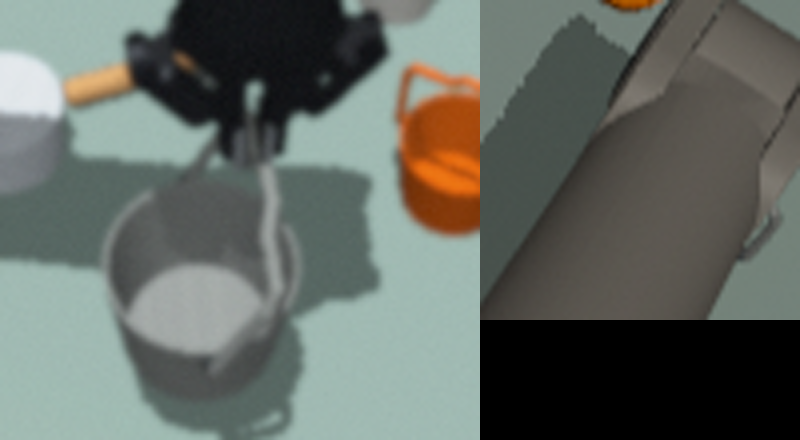

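Now it hangs upright, held at about (245,150) in the crop with the handle leaning slightly. The weight is about 3.7 N. I raise it high, then carry it over the tin to the open side of the hook.

Emit:
carry_out(rows="0 0 8 0;0 0 15 0;0 0 25 0;0 0 25 0;0 0 25 0;0 0 25 0;0 0 25 0;0 0 25 0;0 0 15 0;0 0 8 0", force=40)

```text
t: 10.58
eef_pos: [0.4765, -0.1876, 0.3809]
tool_rot: [0.0, 0.845, 0.535, 0.001]
contact_force: [-0.1, 0.1, -4.3]
gripper_width: 0.073
grasp_force: 39.1
```

Emit:
carry_out(rows="0 5 0 0;0 10 0 0;0 15 0 0;0 20 0 0;0 25 0 0;0 30 0 0;0 35 0 0;0 35 0 0;0 35 0 0;0 30 0 0")

```text
t: 11.82
eef_pos: [0.4757, 0.0548, 0.3791]
tool_rot: [-0.0, 0.845, 0.535, -0.001]
contact_force: [0.2, 0.8, -3.6]
gripper_width: 0.076
grasp_force: 39.0
```

Emit:
carry_out(rows="-6 30 0 1;-8 30 0 1;-9 30 0 1;-10 30 0 1;-10 30 0 1;-10 25 0 1;-9 20 0 0;-7 15 0 0;-4 10 0 0;-2 5 0 0")

```text
t: 13.08
eef_pos: [0.4013, 0.2779, 0.3798]
tool_rot: [0.0, 0.816, 0.578, -0.0]
contact_force: [-0.1, 0.4, -3.8]
gripper_width: 0.072
grasp_force: 39.0
```

Emit:
carry_out(rows="0 0 0 0;0 0 0 0;0 0 0 0;0 0 0 0")

```text
t: 13.58
eef_pos: [0.4016, 0.2773, 0.3799]
tool_rot: [-0.0, 0.816, 0.578, 0.0]
contact_force: [0.9, 0.6, -4.5]
gripper_width: 0.073
grasp_force: 39.0
```

```bash
python3 - <<'E'
from h import *
s=cam('side')
i=s['img'][20:200,90:290]
cv2.imwrite('pics/s5.png',cv2.resize(i,(660,594),interpolation=cv2.INTER_CUBIC))
o=get_obs();print(o['t'],o['eef_pos'],o['tool_rot'],o['contact_force'],o['torque'],o['grasp_force'],o['gripper_width'])
E
```

```text
13.625 [0.40155804 0.27740759 0.37993665] [1.86655666e-05 8.15967437e-01 5.78097862e-01 5.22010274e-05] [-0.54050423  0.31998885 -2.72702572] [ 0.07900404 -0.15722513  0.01432059] 39.02898794312932 0.06754830677430244
```

View pics/s5.png

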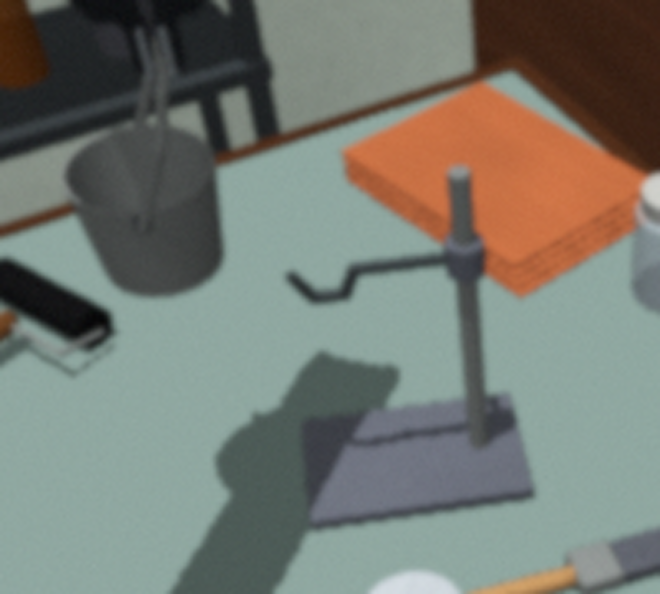

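The pail hangs level at crop (150,210), left of the hook whose seat is at (330,295). Next I lower it to insertion height.

Emit:
carry_out(rows="0 0 -8 0;0 0 -16 0;0 0 -24 0;0 0 -28 0;0 0 -28 0;0 0 -24 0;0 0 -16 0;0 0 -10 0;0 0 -4 0;0 0 0 0")

```text
t: 14.88
eef_pos: [0.4017, 0.2778, 0.2222]
tool_rot: [-0.0, 0.816, 0.578, 0.0]
contact_force: [0.0, 0.4, -3.5]
gripper_width: 0.071
grasp_force: 39.0
```

Emit:
carry_out(rows="0 0 0 0;0 0 0 0;0 0 0 0")

```text
t: 15.25
eef_pos: [0.4016, 0.2777, 0.2222]
tool_rot: [-0.0, 0.816, 0.578, 0.0]
contact_force: [-0.7, 0.7, -3.5]
gripper_width: 0.07
grasp_force: 39.0
```

```bash
cat > ck.py <<'E'
from h import *
import sys
s=cam('side');o=get_obs();e=o['eef_pos'];n=o['tool_rot'][1:]
yw=np.arctan2(2*n[1]**2-1,2*n[0]*n[1]);X=np.array([np.cos(yw),np.sin(yw),0]);Y=np.array([-X[1],X[0],0])
print(o['t'],e,np.degrees(yw),o['contact_force'])
st=np.load('stand.npy');sx=np.array([np.cos(st[2]),np.sin(st[2]),0])
a,b,w,h,k=130,60,110,100,6
img=cv2.resize(s['img'][b:b+h,a:a+w],None,fx=k,fy=k,interpolation=cv2.INTER_CUBIC)
th=np.radians(float(sys.argv[2]));g=e+[0,0,.018]
L=lambda y,r:g+Y*(y-.038)+(r-.074)*(np.sin(th)*X+[0,0,np.cos(th)])
def d(p,col): u=((proj(s,p)-[a,b])*k+k/2).astype(int); cv2.circle(img,tuple(map(int,u)),3,col,-1)
for y,r in((0,.084),(-.022,.074),(-.054,.074),(-.058,0)): d(L(y,r),(0,0,255))
for x,z in((-26,22),(-12,0),(12,0),(26,22)): d(np.array([st[0],st[1],st[3]+z/1000])+sx*x/1000,(0,255,0))
cv2.imwrite('pics/'+sys.argv[1],img)
m=L(0,.084);print('mid-seat in stand frame',(m-np.array([st[0],st[1],st[3]+.009]))@np.stack([sx,[-sx[1],sx[0],0],[0,0,1]],1)*1000)
E
python3 ck.py s6.png 20
```

```text
15.3 [0.40150922 0.27768991 0.22211694] -19.34204343902966 [ 0.72910796 -0.34306451 -2.95219659]
mid-seat in stand frame [-81.80256698  -0.98787955  38.83698456]
```

View pics/s6.png

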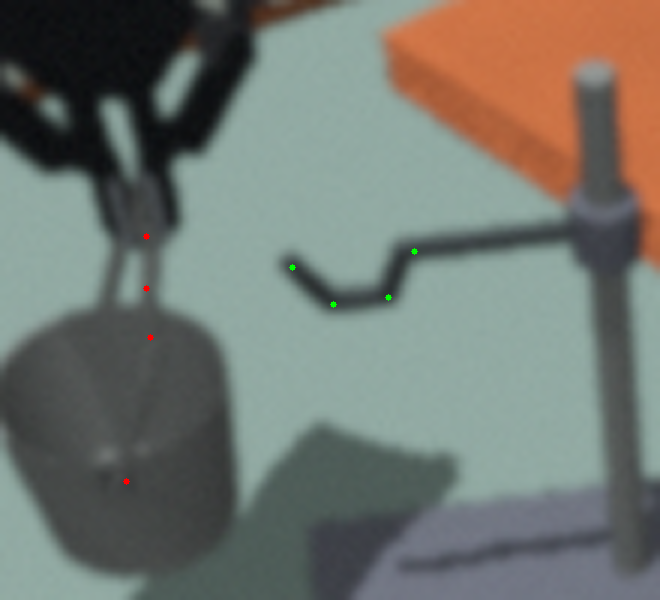

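Emit:
carry_out(rows="2 -1 -5 0;6 -2 0 0;10 -4 0 0;10 -3 0 0;10 -4 0 0;10 -3 0 0;10 -4 0 0;10 -3 0 0;6 -2 0 0;2 -1 0 0")

```text
t: 16.55
eef_pos: [0.4778, 0.2505, 0.2169]
tool_rot: [0.0, 0.816, 0.578, -0.0]
contact_force: [-0.1, 0.1, -4.3]
gripper_width: 0.073
grasp_force: 39.0
```

Emit:
carry_out(rows="0 0 0 0;0 0 0 0;0 0 0 0")

```text
t: 16.92
eef_pos: [0.4772, 0.2508, 0.2169]
tool_rot: [-0.0, 0.816, 0.578, -0.0]
contact_force: [0.1, -0.1, -3.2]
gripper_width: 0.07
grasp_force: 39.0
```

```bash
python3 ck.py s7.png 27
```

```text
16.975 [0.47723864 0.25075061 0.21693209] -19.327811329246902 [ 0.2492082   0.17847258 -4.13733864]
mid-seat in stand frame [-0.30159081  0.03772658 33.16527854]
```

View pics/s7.png

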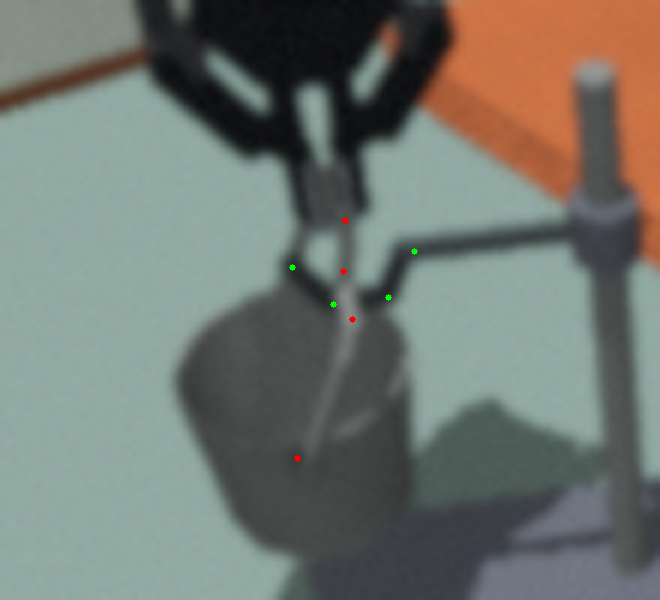

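The hook is now inside the handle: the near shoulder at (348,295) passes in front of the seat at (333–388,300), with the middle over it. I lower gently and watch the force.

Emit:
carry_out(rows="0 0 -4 0;0 0 -6 0;0 0 -6 0;0 0 -4 0;0 0 -2 0;0 0 -1 0;0 0 0 0;0 0 0 0")

```text
t: 17.98
eef_pos: [0.4776, 0.2507, 0.1941]
tool_rot: [-0.0, 0.816, 0.578, 0.0]
contact_force: [0.8, 0.0, -3.6]
gripper_width: 0.07
grasp_force: 39.0
```

Emit:
carry_out(rows="0 0 -1 0;0 0 -1 0;0 0 -1 0;0 0 0 0")

```text
t: 18.48
eef_pos: [0.4774, 0.2506, 0.1908]
tool_rot: [0.0, 0.816, 0.578, -0.0]
contact_force: [-0.2, 0.2, -3.9]
gripper_width: 0.073
grasp_force: 39.0
```

Emit:
carry_out(rows="0 0 -1 0;0 0 -1 0;0 0 -1 0;0 0 0 0")

```text
t: 18.98
eef_pos: [0.4775, 0.2506, 0.188]
tool_rot: [0.0, 0.816, 0.578, 0.0]
contact_force: [-0.1, 0.1, -1.1]
gripper_width: 0.074
grasp_force: 39.1
```

Emit:
carry_out(rows="0 0 -0.5 0;0 0 0 0;0 0 0 0")

```text
t: 19.35
eef_pos: [0.4775, 0.2506, 0.1876]
tool_rot: [-0.0, 0.816, 0.578, 0.0]
contact_force: [-0.6, -0.0, 0.1]
gripper_width: 0.074
grasp_force: 39.3
```

```bash
python3 - <<'E'
from h import *
f=[]
for _ in range(3): cam('side');f.append(get_obs()['contact_force'])
print(np.mean(f,0),get_obs()['eef_pos'],get_obs()['torque'])
E
```

```text
[-0.56893714 -0.31324841 -0.13723301] [0.47750881 0.25058119 0.18752681] [-0.14337135  0.05118403 -0.02178869]
```

The hook has taken the weight: the wrist force is about 0 N. Now I release gradually.

Emit:
carry_out(rows="0 0 0 0;0 0 0 0;0 0 0 0;0 0 0 0", force=20)

```text
t: 20.0
eef_pos: [0.4775, 0.2506, 0.1874]
tool_rot: [0.0, 0.816, 0.578, 0.0]
contact_force: [-0.3, -0.0, 0.3]
gripper_width: 0.075
grasp_force: 39.3
```

Emit:
carry_out(rows="0 0 0 0;0 0 0 0;0 0 0 0;0 0 0 0;0 0 0 0;0 0 0 0;0 0 0 0;0 0 0 0;0 0 0 0;0 0 0 0", claw=18)

```text
t: 21.25
eef_pos: [0.4774, 0.2506, 0.1874]
tool_rot: [0.0, 0.816, 0.578, 0.0]
contact_force: [0.4, -0.4, 0.3]
gripper_width: 0.209
grasp_force: 0.0
```

Emit:
carry_out(rows="0 0 0 0;0 0 0 0;0 0 0 0;0 0 0 0;0 0 0 0;0 0 0 0;0 0 0 0;0 0 0 0;0 0 0 0;0 0 0 0", claw=36)

```text
t: 22.5
eef_pos: [0.4774, 0.2506, 0.1874]
tool_rot: [-0.0, 0.816, 0.578, 0.0]
contact_force: [0.3, 0.0, 0.3]
gripper_width: 0.419
grasp_force: 0.0
```

```bash
python3 - <<'E'
from h import *
st=np.load('stand.npy')
for _ in range(3):
    s=cam('side');o=get_obs();print(o['contact_force'],o['gripper_width'])
    print([(np.round(d['centre']),round(d['confidence'],2)) for d in place_of('side','pail')],[(np.round(d['centre']),round(d['confidence'],2)) for d in place_of('side','bail_mid')])
print('expected hung pail underside',proj(s,[st[0],st[1],st[3]+.009-.156]),'mid',proj(s,[st[0],st[1],st[3]+.009]))
E
```

```text
[1.12476796 0.12410756 0.52365353] 0.4234582047866736
[(array([202., 146.]), 0.9), (array([321., 328.]), 0.78), (array([249., 368.]), 0.77), (array([328., 228.]), 0.7)] [(array([187., 104.]), 0.76), (array([247., 345.]), 0.58), (array([330., 306.]), 0.55), (array([336., 204.]), 0.54)]
[ 0.73324676 -0.63619458 -0.00722328] 0.4189379232127883
[(array([322., 326.]), 0.89), (array([328., 229.]), 0.85), (array([204., 146.]), 0.56), (array([250., 367.]), 0.56)] [(array([247., 344.]), 0.85), (array([335., 202.]), 0.59), (array([328., 305.]), 0.55), (array([187., 106.]), 0.5)]
[-0.05379139 -0.08763167 -0.0631832 ] 0.4189685245447818
[(array([322., 326.]), 0.96), (array([192., 148.]), 0.91), (array([251., 368.]), 0.8), (array([326., 229.]), 0.78)] [(array([249., 343.]), 0.9), (array([328., 308.]), 0.67), (array([189., 106.]), 0.53), (array([334., 201.]), 0.46)]
expected hung pail underside [197.02899277 150.03189408] mid [189.18512361 106.83758047]
```

The pail hangs where expected: underside at about (200,147), middle of the handle at (188,105). I retreat straight up.

Emit:
carry_out(rows="0 0 3 0;0 0 6 0;0 0 10 0;0 0 15 0;0 0 20 0;0 0 25 0;0 0 30 0;0 0 30 0;0 0 20 0;0 0 5 0")

```text
t: 24.2
eef_pos: [0.4781, 0.2508, 0.3536]
tool_rot: [-0.0, 0.816, 0.578, 0.002]
contact_force: [-0.3, -0.5, -0.2]
gripper_width: 0.42
grasp_force: 0.0
```

Emit:
carry_out(rows="-10 20 0 0;-15 35 0 0;-15 40 0 0;-15 40 0 0;-10 20 0 0;0 0 0 0;0 0 0 0;0 0 0 0;0 0 0 0;0 0 0 0")

```text
t: 25.45
eef_pos: [0.4127, 0.4052, 0.3515]
tool_rot: [-0.0, 0.816, 0.578, 0.0]
contact_force: [-0.5, -0.7, -0.1]
gripper_width: 0.423
grasp_force: 0.0
```

```bash
python3 - <<'E'
from h import *
st=np.load('stand.npy')
for _ in range(4):
    s=cam('side');t=cam('top')
    m=lambda c,n,u:min([tuple(np.round(d['centre'],1)) for d in place_of(c,n)]+[(999,999)],key=lambda p:np.hypot(p[0]-u[0],p[1]-u[1]))
    P=[st[0],st[1],st[3]+.009-.156];M=[st[0],st[1],st[3]+.009]
    for nm,p in(('pail',P),('bail_mid',M)):
        for n,c in(('side',s),('top',t)): u=proj(c,p);print(nm,n,m(n,nm,u),'exp',np.round(u,1))
print(get_obs()['contact_force'],[(k,place_of('side',k)[:1]) for k in('spray_can','ink_tin','brush')])
E
```

```text
pail side (np.float64(198.4), np.float64(149.9)) exp [197. 150.]
pail top (np.float64(170.6), np.float64(206.4)) exp [167.9 212.2]
bail_mid side (np.float64(189.7), np.float64(102.4)) exp [189.2 106.8]
bail_mid top (np.float64(150.9), np.float64(206.6)) exp [155.6 207. ]
pail side (np.float64(192.5), np.float64(149.9)) exp [197. 150.]
pail top (np.float64(164.7), np.float64(211.7)) exp [167.9 212.2]
bail_mid side (np.float64(187.5), np.float64(103.8)) exp [189.2 106.8]
bail_mid top (np.float64(152.5), np.float64(205.0)) exp [155.6 207. ]
pail side (np.float64(197.6), np.float64(149.7)) exp [197. 150.]
pail top (np.float64(166.3), np.float64(209.8)) exp [167.9 212.2]
bail_mid side (np.float64(186.4), np.float64(105.1)) exp [189.2 106.8]
bail_mid top (np.float64(151.9), np.float64(205.7)) exp [155.6 207. ]
pail side (np.float64(196.3), np.float64(147.0)) exp [197. 150.]
pail top (np.float64(167.7), np.float64(213.9)) exp [167.9 212.2]
bail_mid side (np.float64(188.3), np.float64(106.1)) exp [189.2 106.8]
bail_mid top (np.float64(153.4), np.float64(206.1)) exp [155.6 207. ]
[-0.00720892 -0.08731213 -0.59685778] [('spray_can', [{'centre': [316.3, 177.1], 'confidence': 0.7}]), ('ink_tin', [{'centre': [218.3, 216.9], 'confidence': 0.63}]), ('brush', [])]
```

Emit:
carry_out(rows="0 0 0 0;0 0 0 0;0 0 0 0;0 0 0 0;0 0 0 0;0 0 0 0;0 0 0 0;0 0 0 0;0 0 0 0;0 0 0 0")

```text
t: 28.05
eef_pos: [0.4124, 0.4056, 0.3514]
tool_rot: [-0.0, 0.816, 0.578, -0.0]
contact_force: [-0.2, -0.2, -0.4]
gripper_width: 0.418
grasp_force: 0.0
```

Emit:
carry_out(rows="0 0 0 0;0 0 0 0;0 0 0 0;0 0 0 0;0 0 0 0;0 0 0 0;0 0 0 0;0 0 0 0;0 0 0 0;0 0 0 0")

```text
t: 29.3
eef_pos: [0.4124, 0.4056, 0.3514]
tool_rot: [0.0, 0.816, 0.578, -0.0]
contact_force: [0.6, 0.1, 0.1]
gripper_width: 0.42
grasp_force: 0.0
```

```bash
python3 -c "
from station import *
print(hand_in())"
```

```text
the job is handed in; nothing more can be done
None
```

The large grey pail hangs by the middle of its handle in the hook, arm clear, handed in at about 29 s; it tipped about 30° on the bench during the swing-up, I viewed 11 pictures against the limit of 10, and the brush's final position was not confirmed.

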